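# Put three extruder parts back on their own stands

## Robot

A 7-joint arm with a two-finger parallel gripper is mounted at the origin on the work surface. World frame = base frame: x ahead of the robot, y to its left, z up, the work surface at z = 0. Lengths are in m, angles in rad, forces in N, time in s.
With the tool pointing down it reaches from about 0.4 to 0.85 m from the base axis. Payload 10.4 kg.
Tool frame: the origin (TCP) lies at the very end of the fingers, on their centre line; the grasp point (between the pads) lies 19 mm behind it; y points along the fingers, x is the direction in which the jaws open and shut, and the axes are right-handed (so a half turn about y gives the same grasp; the last joint's range is limited). The gripper opens to 87 mm and grips with 3 to 60 N. Pads are 19 mm wide; open, the fingers measure 117 mm over their backs; the gripper's body (75 mm by 190 mm) begins 51 mm behind the grasp point.
Start: joints at [1.093, 0.332, -0.065, 1.46, 0.022, 1.35, -0.088], TCP at [0.275, -0.561, 0.223] pointing down, gripper open.
Joint ranges: [-2.6, 2.6], [-0.5, 2.12], [-1.47, 1.34], [0.16, 2.42], [-1.27, 4.41], [0.06, 2.06], [-2.6, 2.6]. Speed limits (rad/s): [2.22, 2.22, 2.79, 2.79, 3.14, 3.14, 3.14].

## Interface

Orientations are given as a unit quaternion [x, y, z, w].
In Python, from bench import readout, vision, r gives the robot as it stands.
- The arm moves only by the tool arm_command, never from a script. Its argument "targets" is a list that holds one entry, the list of rows, each a list of 6 numbers: the shift along the tool's x, y, z in m, then the turn, a rotation vector about the tool's x, y, z in degrees. A call has 1 to 12 rows; each row shifts and turns the commanded pose from where the row before left it, along the tool's axes as they then stand; what a row does not reach is not made up. A row lasts 1/12 s, in which the tool goes at most 41.7 mm and 7.16 degrees, less where a joint would pass 70% of its speed; a pose out of reach is approached as far as the arm can. A call is refused whole if a number of a shift passes 0.0417 or a number of a turn 7.16, either way. A call with a gripper value outside its range is refused whole. "hand" is the opening, from 0 (shut) to 1 (fully open), set as the call begins (left out, the last holds). The fingers move at their own pace and stop on an object; "grip_force" is the grip in N (left out, the last holds). Time passes only in rows, so rows that do not move let the fingers close. It gives the time, the measured TCP pose, the force and the opening at its end, in the units of the state.
- readout.read_state(): the state, without advancing time (a new reading comes with each control period).
- vision.camera(name): name is "side" or "top" or "wrist"; returns a dict with "pixels" (384x512x3 uint8, blue, green, red), "fovy" (degrees; the focal length in pixels is half the picture's height over the tangent of half this angle, whatever the lens; pixels are square), "cx", "cy" (the principal point, pixels), "R" (3x3) and "t" (3): a world point X has camera coordinates R X + t; the wrist camera has in their place "mount" (4x4, takes a point from camera to tool coordinates, whose origin is the TCP and whose axes are the tool frame's). Camera axes: x right, y down, z forward; pixel columns grow to the right and rows downward; lengths in m; the calibration is good to about 2 mm. The wrist camera is an equidistant fisheye: a pixel r from the principal point sees the ray r / f radians off the axis. A picture is of the moment at which its call begins: read the wrist's pose just before it. There is no depth.
- r.close_job(): hands the job in, once; it reports no verdict.
The state is a dict: "time": time; "joint_positions": joint angles; "joint_vel": joint speeds; "joint_torque": joint torques, N m; "ee_pos": TCP position; "eef_rot": TCP orientation; "ft_force": force on the tool from outside, world axes, zero at the start; "torque": the same for the moment, N m; "width": finger opening in m.
Only numpy, scipy, OpenCV 4.12 (cv2) and the standard library are available. Lean on these libraries where they do the work, as an engineer would, in place of code of your own. Each camera call takes 0.05 s, during which the arm holds its last target.

## Task

The three extruder parts were put back on each other's stands. Swap them round so that each stands upright in the middle of the stand of its own shape: the round hopper on the round dish, the square gearbox on the square plate with two rails, the six-sided die on the six-sided tray. Begin by parking one of the three, whichever you like, upright in the middle of the empty cork mat, and leave the jar, the heat sink and the tape roll where they are.

Things in the scene. Friction and masses are not known exactly. Their poses are not given: they have to be found in the camera images.
- hopper_mid (a point): Loose pellet hopper of moulded plastic, round, 85 mm high, 0.1 kg: foot disc 54 mm across and 6 mm high, narrow neck 36 mm across up to 34 mm, then an open cup 58 mm across (wall 3 mm) from 44 mm up to the rim at 85 mm. The point is on its axis, half-way up (42.5 mm above its underside); z up along its axis. Grip the cup across its outside, for instance 20 mm above this point. At the start it stands on the rail plate.
- gearbox_mid (a point): Loose square grey metal gearbox, 0.4 kg: body 50 x 50 mm and 55 mm high, on top a round boss 28 mm across and 5 mm high and a shaft 8 mm across, top of the shaft 74 mm above the underside. The point is on its axis 37 mm above its underside; z up, x and y square to its side faces. Grip the body across two opposite sides. At the start it stands on the six-sided tray.
- die_mid (a point): Loose six-sided brass die like a big thick nut, 0.5 kg: 46 mm across flats, 50 mm high, with a round collar 36 mm across and 12 mm high on top (62 mm in all). The point is on its axis 31 mm above its underside; z up, x square to one pair of flats (the other pairs at 60 degree steps). Grip it across two opposite flats. At the start it stands on the round dish.
- round_dish: Fixed round aluminium dish, the hopper's stand: 108 mm across, flat floor 8 mm above the table, all round a rim 5 mm thick up to 16 mm above the table. Origin at the centre of its underside, on the table; z up.
- rail_plate: Fixed square blue plate, the gearbox's stand: 108 x 108 mm, flat floor 8 mm above the table, with a rail 6 mm wide up to 18 mm above the table along each of its two edges at +y and -y. Origin at the centre of its underside, on the table; x along the rails, z up.
- hex_tray: Fixed six-sided steel tray, the die's stand: 104 mm across flats, flat floor 8 mm above the table, all round a lip 5 mm thick up to 16 mm above the table. Origin at the centre of its underside, on the table; z up.
- cork_mat: Fixed flat cork mat, empty at the start, the free parking spot: 120 mm (x) by 90 mm (y), 8 mm thick, no rim. Origin at the centre of its underside, on the table; z up.
- jar: Loose closed amber jar with a black cap, 42 mm across, 70 mm high, a bystander to leave alone. Origin at the centre of its underside; z up.
- heatsink: Loose finned aluminium heat sink, 50 x 40 mm, 26 mm high, a bystander to leave alone. Origin at the centre of its underside; z up.
- tape: Loose cardboard-brown tape roll lying flat, 66 mm across, hole 50 mm, 24 mm high, a bystander to leave alone. Origin at the centre of its underside; z up.
Mind the look-alikes: they are no part of the job. What is shaped like the hex_tray but pink is not meant.

How it is judged:
On the way:
1. one of the three parts is parked upright on the middle of the cork mat (within 30 mm of its centre) (((horizontal distance between hopper_mid and cork_mat below 0.03 m and z of hopper_mid in the frame of cork_mat between 0.0455 and 0.0555 m and angle between hopper_mid's own z axis and vertical below 0.12 rad and linear speed of hopper below 0.02 m/s) or (horizontal distance between gearbox_mid and cork_mat below 0.03 m and z of gearbox_mid in the frame of cork_mat between 0.04 and 0.05 m and angle between gearbox_mid's own z axis and vertical below 0.12 rad and linear speed of gearbox below 0.02 m/s) or (horizontal distance between die_mid and cork_mat below 0.03 m and z of die_mid in the frame of cork_mat between 0.034 and 0.044 m and angle between die_mid's own z axis and vertical below 0.12 rad and linear speed of die below 0.02 m/s))), for 0.2 s.
At the end, for the whole second after the job is handed in: Hopper on the round dish, gearbox on the plate with rails, die on the six-sided tray: each upright (within 0.12 rad), resting on the floor of its stand, its axis within 15 mm of the stand's centre, released and at rest (horizontal distance between hopper_mid and round_dish below 0.015 m and z of hopper_mid in the frame of round_dish between 0.0455 and 0.0555 m and angle between each of hopper_mid, gearbox_mid, die_mid's own z axis and vertical below 0.12 rad and linear speed of each of hopper, gearbox, die below 0.02 m/s and horizontal distance between gearbox_mid and rail_plate below 0.015 m and z of gearbox_mid in the frame of rail_plate between 0.04 and 0.05 m and horizontal distance between die_mid and hex_tray below 0.015 m and z of die_mid in the frame of hex_tray between 0.034 and 0.044 m); the robot touches nothing.
It fails at once if the closed jar is shoved more than 40 mm or tipped (distance of jar from where it was at the start of the episode above 0.04 m or angle between jar's own z axis and vertical above 0.6 rad).
It fails at once if the heat sink is shoved more than 40 mm or tipped (distance of heatsink from where it was at the start of the episode above 0.04 m or angle between heatsink's own z axis and vertical above 0.6 rad).
It fails at once if the tape roll is shoved more than 40 mm or tipped (distance of tape from where it was at the start of the episode above 0.04 m or angle between tape's own z axis and vertical above 0.6 rad).
It also fails if it takes over 104 s, if anything falls off the work surface, if the arm or the gripper's body presses on something with over 40 N, if the wrist force passes 120 N, or if a joint passes its speed limit or range.

## Working session

There is one attempt and no reset: what is moved stays moved. The work goes in short steps, Python scripts to look and compute and a tool call to move; the robot and the scene stay as the last step left them, time stands still between calls to the robot, and variables do not carry over. Pictures are saved under pics/ and viewed, and the job is handed in when it is done.

Besides the shell and the picture viewer there is one more tool, called after ">>>" as a command line: name --argument value ..., lists and objects as JSON in quotes. arm_command: Moves the arm, as the interface text tells. Its arguments: {"type":"object","properties":{"targets":{"type":"array","items":{"type":"array","items":{"type":"array","items":{"type":"number"}}}},"hand":{"type":"number"},"grip_force":{"type":"number"}},"required":["targets"]}

```bash
ls; mkdir -p pics; cat > h.py <<'E'
import numpy as np, cv2
from bench import readout, vision, r
E
python3 - <<'E'
from h import *
s=readout.read_state()
for k,v in s.items(): print(k,np.round(v,4))
for n in ["side","top","wrist"]:
    c=vision.camera(n); cv2.imwrite(f"pics/{n}0.png",c["pixels"])
    print(n,{k:(np.round(v,4).tolist() if not isinstance(v,(int,float)) else v) for k,v in c.items() if k!="pixels"})
    np.savez(f"{n}0.npz",**c)
E
```

```text
pics
time 0.0
joint_positions [ 1.0934  0.3329 -0.0647  1.4609  0.0216  1.3499 -0.0885]
joint_vel [-0.0013  0.0012 -0.0001 -0.0006  0.0008  0.0003 -0.0004]
joint_torque [ 7.00000e-04 -6.23256e+01  2.47000e-02 -3.89892e+01 -6.15000e-02
  3.99000e-02  1.00000e-04]
ee_pos [ 0.2744 -0.5611  0.2218]
eef_rot [-0.5996  0.3748 -0.374   0.6001]
ft_force [ 0.6267  0.2085 -0.137 ]
torque [ 0.0341 -0.0067 -0.0195]
width 0.0868
side {'fovy': 52.74411849016214, 'cx': 255.69609331666823, 'cy': 188.11055532749847, 'R': [[-0.9903, -0.1381, -0.0164], [-0.0893, 0.722, -0.6861], [0.1066, -0.678, -0.7273]], 't': [0.4558, 0.0508, 1.0709]}
top {'fovy': 45.74642112677459, 'cx': 251.24038112421178, 'cy': 194.0296485832468, 'R': [[0.0257, -0.9996, -0.0134], [-0.991, -0.0237, -0.1314], [0.131, 0.0166, -0.9912]], 't': [0.0398, 0.4335, 1.2329]}
wrist {'fovy': 65.70646984690485, 'cx': 255.30198693993196, 'cy': 191.41990302858142, 'mount': [[1.0, 0.0007, -0.0005, 0.0006], [0.0006, -0.2677, 0.9635, -0.1623], [0.0005, -0.9635, -0.2677, 0.0726], [0.0, 0.0, 0.0, 1.0]]}
```

View pics/top0.png

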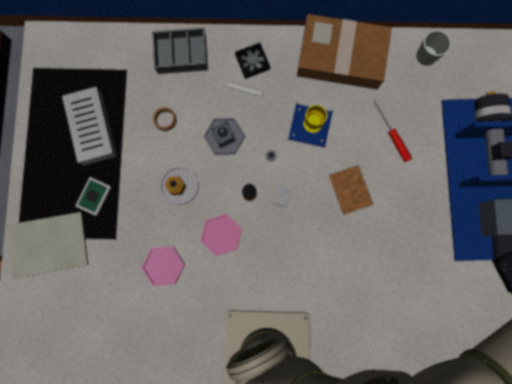

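View pics/side0.png

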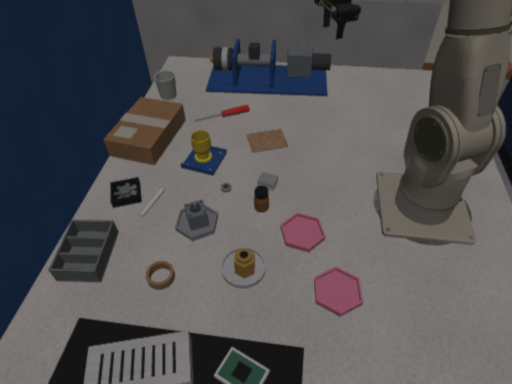

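View pics/wrist0.png

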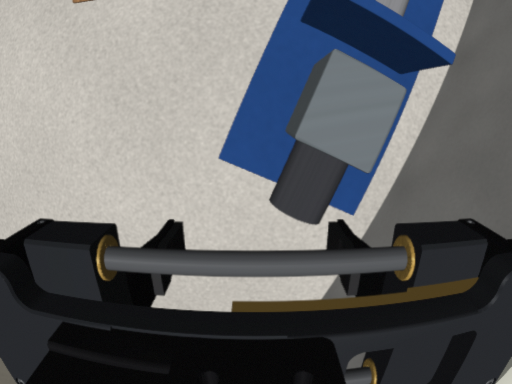

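Top view: the grey hex tray with the gearbox is at (224,136). The blue plate with the yellow hopper is at (312,123), the white dish with the brass die at (179,186), and the cork mat at (351,190). The six-sided candidates are the grey one at (224,136) and the pink ones at (222,235) and (163,266). Grey steel is the one meant, since pink is excluded. I'll confirm that with an enlarged crop.

```bash
python3 - <<'E'
import cv2
t=cv2.imread("pics/top0.png"); s=cv2.imread("pics/side0.png")
cv2.imwrite("pics/top_c.png",cv2.resize(t[90:230,140:390],None,fx=3.2,fy=3.2,interpolation=cv2.INTER_CUBIC))
cv2.imwrite("pics/side_c.png",cv2.resize(s[110:300,130:330],None,fx=3.1,fy=3.1,interpolation=cv2.INTER_CUBIC))
E
```

```text
(no output)
```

View pics/top_c.png

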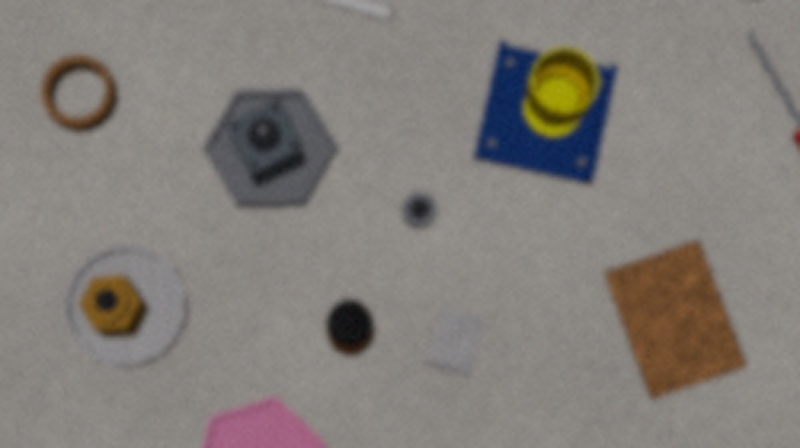

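View pics/side_c.png

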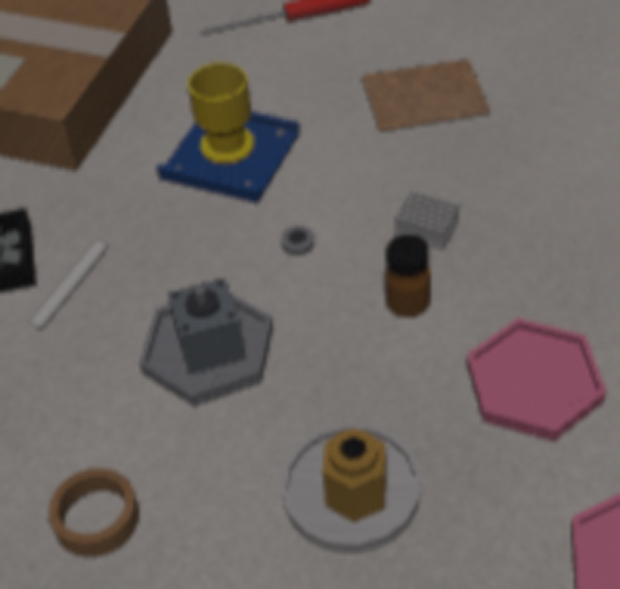

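The crop confirms it: the grey steel six-sided tray holds the gearbox, and the pink ones are separate. Next I'll measure from both views.

```bash
cat >> h.py <<'E'
def f_of(c): return 192/np.tan(np.radians(float(c["fovy"])/2))
def ray(c,u,v):
    f=f_of(c); d=np.array([(u-c["cx"])/f,(v-c["cy"])/f,1.0]); R=np.array(c["R"]);t=np.array(c["t"])
    return -R.T@t, R.T@d
def plane(c,u,v,z):
    o,d=ray(c,u,v); return o+d*(z-o[2])/d[2]
from scipy.spatial.transform import Rotation as Rot
def wpix(c,pos,quat,u,v,z):
    f=f_of(c); p=np.array([u-c["cx"],v-c["cy"]]); r_=np.hypot(*p); th=r_/f
    d=np.array([*(np.sin(th)*p/max(r_,1e-9)),np.cos(th)]); M=np.array(c["mount"]); R=Rot.from_quat(quat).as_matrix()
    D=R@M[:3,:3]@d; O=np.array(pos)+R@M[:3,3]; return O+D*(z-O[2])/D[2]
def pmap(c,mask,z,wr=None):
    cs,_=cv2.findContours(mask,cv2.RETR_EXTERNAL,cv2.CHAIN_APPROX_NONE); k=max(cs,key=cv2.contourArea)[:,0]
    F=(lambda u,v:plane(c,u,v,z)) if wr is None else (lambda u,v:wpix(c,*wr,u,v,z))
    return np.array([F(u,v)[:2] for u,v in k])
E
python3 - <<'E'
from h import *
T=dict(np.load("top0.npz"));S=dict(np.load("side0.npz"))
tc=lambda L,z:np.array([plane(T,140+x/3.2,90+y/3.2,z)[:2] for x,y in L])
sc=lambda L,z:np.array([plane(S,130+x/3.1,110+y/3.1,z)[:2] for x,y in L])
def rep(n,P):print(n,P.mean(0).round(4),"edge dirs",[round(float(np.degrees(np.arctan2(*(P[(i+1)%len(P)]-P[i])[::-1]))),1) for i in range(len(P))],"len",np.linalg.norm(np.roll(P,-1,0)-P,axis=1).round(3))
rep("hexT",tc([(238,92),(302,92),(338,150),(304,206),(238,206),(205,150)],.016))
rep("hexS",sc([(161,293),(142,365),(195,404),(260,381),(273,320)],.016))
rep("plateT",tc([(502,42),(616,68),(592,184),(475,157)],.014))
rep("corkT",tc([(698,240),(745,364),(653,397),(606,271)],.008))
rep("corkS",sc([(361,75),(470,60),(490,114),(381,131)],.008))
rep("plateS",sc([(160,170),(258,197),(300,124)],.013))
rep("gearTopT",tc([(231,112),(283,98),(303,153),(252,175)],.063))
rep("gearTopS",sc([(168,292),(225,280),(243,325),(182,340)],.063))
def circ(n,x0,x1,y0,y1,z,F):
    P=F([(x0,(y0+y1)/2),(x1,(y0+y1)/2),((x0+x1)/2,y0),((x0+x1)/2,y1)],z)
    print(n,P.mean(0).round(4),"d",np.linalg.norm(P[0]-P[1]).round(3),np.linalg.norm(P[2]-P[3]).round(3))
circ("dishT",66,188,248,366,.016,tc);circ("dishS",285,419,430,542,.016,sc)
circ("hopRimT",527,601,46,118,.093,tc);circ("hopRimS",189,252,63,103,.093,sc)
circ("dieCollarT",95,118,289,311,.070,tc);circ("dieHoleS",339,366,437,457,.070,sc)
circ("shaftT",250,280,118,150,.066,tc)
circ("jarT",327,374,300,346,.07,tc);circ("tapeT",42,117,56,130,.024,tc)
rep("heatT",tc([(443,312),(483,322),(468,374),(428,362)],.026))
rep("pinkT",tc([(272,398),(345,460)],.016))
E
```

```text
hexT [0.5974 0.1308] edge dirs [-88.8, -147.3, 150.9, 91.3, 31.9, -27.0] len [0.057 0.062 0.059 0.059 0.059 0.061]
hexS [0.5974 0.1477] edge dirs [94.0, 148.4, -148.3, -87.7, -9.7] len [0.081 0.064 0.057 0.066 0.107]
plateT [ 0.637 -0.114] edge dirs [-102.1, 168.9, 77.9, -12.0] len [0.105 0.109 0.106 0.109]
corkT [ 0.4554 -0.2297] edge dirs [-159.7, 111.1, 20.5, -69.9] len [0.117 0.086 0.118 0.086]
corkS [ 0.453  -0.2224] edge dirs [-160.9, 108.4, 20.2, -68.5] len [0.12  0.091 0.115 0.094]
plateS [ 0.6223 -0.0897] edge dirs [166.3, -100.4, 34.1] len [0.107 0.111 0.15 ]
gearTopT [0.598  0.1306] edge dirs [-73.2, -158.8, 115.2, 20.0] len [0.046 0.052 0.048 0.059]
gearTopS [0.5946 0.1395] edge dirs [-156.8, 119.4, 25.3, -62.9] len [0.048 0.053 0.05  0.055]
dishT [0.4524 0.2526] d 0.108 0.105
dishS [0.4531 0.2615] d 0.104 0.1
hopRimT [ 0.6405 -0.1197] d 0.062 0.062
hopRimS [ 0.6381 -0.1142] d 0.061 0.061
dieCollarT [0.4499 0.2607] d 0.019 0.019
dieHoleS [0.4504 0.2623] d 0.02 0.018
shaftT [0.5975 0.1323] d 0.026 0.028
jarT [0.4352 0.0546] d 0.039 0.039
tapeT [0.6428 0.3026] d 0.067 0.068
heatT [ 0.4265 -0.0359] edge dirs [-102.8, 164.9, 74.6, -15.5] len [0.036 0.047 0.036 0.046]
pinkT [0.349  0.0899] edge dirs [-128.8, 51.2] len [0.083 0.083]
```

```bash
cat >> h.py <<'E'
def tp():
    s=readout.read_state(); R=Rot.from_quat(s["eef_rot"]).as_matrix(); return s,R
def status():
    s,R=tp(); print("t",round(s["time"],2),"pos",np.round(s["ee_pos"],4),"jawyaw",round(float(np.degrees(np.arctan2(R[1,0],R[0,0]))),2),"down",np.round(R[:,1],3),"w",round(s["width"],4),"F",np.round(s["ft_force"],1),"q",np.round(s["joint_positions"],2))
    return s,R
def go(x,y,z,yaw=None):
    """shift in current tool axes, and turn about tool y for jaw yaw (deg, world)"""
    s,R=status(); d=R.T@(np.array([x,y,z])-s["ee_pos"]); print("tool shift",d.round(4))
    yw=np.degrees(np.arctan2(R[1,0],R[0,0]))
    if yaw is not None:
        e=(yaw-yw+90)%180-90; print("turn about tool y:",round(-e,2))
E
python3 - <<'E'
from h import *
s,R=status(); print(R.round(3))
go(.64,-.117,.2)
E
```

```text
t 0.15 pos [ 0.2744 -0.5612  0.2219] jawyaw -63.94 down [-0.001  0.001 -1.   ] w 0.0869 F [ 0.4  0.8 -0.4] q [ 1.09  0.33 -0.06  1.46  0.02  1.35 -0.09]
[[ 0.439 -0.001  0.898]
 [-0.898  0.001  0.439]
 [-0.001 -1.    -0.   ]]
t 0.15 pos [ 0.2744 -0.5612  0.2219] jawyaw -63.94 down [-0.001  0.001 -1.   ] w 0.0869 F [ 0.4  0.8 -0.4] q [ 1.09  0.33 -0.06  1.46  0.02  1.35 -0.09]
tool shift [-0.2384  0.0222  0.5236]
```

>>> arm_command --targets '[[[-0.017, 0, 0.0374, 0, 0, 0], [-0.017, 0, 0.0374, 0, 0, 0], [-0.017, 0, 0.0374, 0, 0, 0], [-0.017, 0, 0.0374, 0, 0, 0], [-0.017, 0, 0.0374, 0, 0, 0], [-0.017, 0, 0.0374, 0, 0, 0], [-0.017, 0, 0.0374, 0, 0, 0], [-0.017, 0, 0.0374, 0, 0, 0], [-0.017, 0, 0.0374, 0, 0, 0], [-0.017, 0, 0.0374, 0, 0, 0], [-0.017, 0, 0.0374, 0, 0, 0], [-0.017, 0, 0.0374, 0, 0, 0]]]' --hand 1

```text
time: 1.15
ee_pos: [0.589, -0.1794, 0.2225]
eef_rot: [0.6, -0.375, 0.374, -0.6]
ft_force: [1.6, -0.5, -0.1]
width: 0.087
```

>>> arm_command --targets '[[[-0.017, 0, 0.0374, 0, 0, 0], [-0.017, 0, 0.0374, 0, 0, 0], [0, 0, 0, 0, 0, 0], [0, 0, 0, 0, 0, 0]]]'

```text
time: 1.48
ee_pos: [0.6413, -0.1142, 0.2216]
eef_rot: [-0.6, 0.373, -0.372, 0.601]
ft_force: [0.0, -1.0, -0.2]
width: 0.0871
```

```bash
cat >> h.py <<'E'
def snap(n,name="wrist"):
    s=readout.read_state(); c=vision.camera(name); cv2.imwrite(f"pics/{n}.png",c["pixels"]); np.savez(n+".npz",pos=s["ee_pos"],quat=s["eef_rot"],**c)
E
python3 - <<'E'
from h import *
go(.64,-.117,.2); snap("w1")
E
```

```text
t 1.48 pos [ 0.6413 -0.1142  0.2216] jawyaw -63.65 down [-0.001  0.002 -1.   ] w 0.0871 F [ 0.  -1.  -0.2] q [ 0.38  0.42 -0.38  1.37  0.15  1.38 -1.1 ]
tool shift [ 0.002   0.0216 -0.0024]
```

View pics/w1.png

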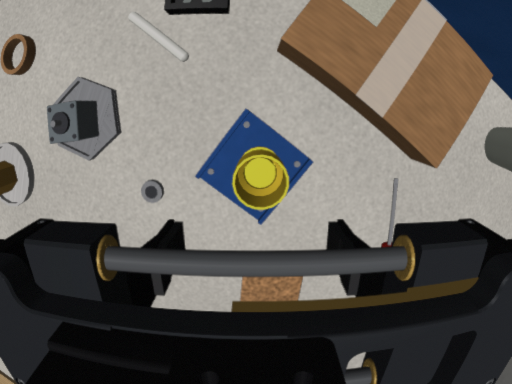

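The wrist view shows the hopper rim near (261,178), with plate corners at (247,110), (313,161), (262,223) and (197,175). The cork mat is partly hidden at (270,290). The gearbox is at the left, near (75,120).

```bash
cat >> h.py <<'E'
def ld(n):
    c=dict(np.load(n+".npz")); return c,(c["pos"],c["quat"])
def yellow(img): 
    h=cv2.cvtColor(img,cv2.COLOR_BGR2HSV); return cv2.inRange(h,(22,150,60),(35,255,255))
E
python3 - <<'E'
from h import *
c,wr=ld("w1")
m=yellow(c["pixels"]); 
# rim: outline points of the cup (front half is away from foot); fit circle at z=.093
P=pmap(c,m,.093,wr)
(x,y),rad=cv2.minEnclosingCircle((P*1000).astype(np.float32)); print("rim enclosing",x,y,rad)
for u,v,z in [(247,110,.013),(313,161,.013),(262,223,.013),(197,175,.013)]: print(wpix(c,*wr,u,v,z).round(4))
P=np.array([wpix(c,*wr,u,v,.013)[:2] for u,v in [(247,110),(313,161),(262,223),(197,175)]]);print("plate",P.mean(0))
print("rim picks",np.mean([wpix(c,*wr,u,v,.093)[:2] for u,v in [(233,180),(289,180),(261,149),(261,210)]],0))
im=c["pixels"][90:240,180:330]; cv2.imwrite("pics/w1c.png",cv2.resize(im,None,fx=4,fy=4,interpolation=cv2.INTER_CUBIC))
E
```

```text
rim enclosing 648.5076904296875 -116.85939025878906 31.993749618530273
[ 0.7028 -0.0723  0.013 ]
[ 0.683  -0.1759  0.013 ]
[ 0.5787 -0.1553  0.013 ]
[ 0.6002 -0.0504  0.013 ]
plate [ 0.64116355 -0.11347731]
rim picks [ 0.64716775 -0.11796589]
```

View pics/w1c.png

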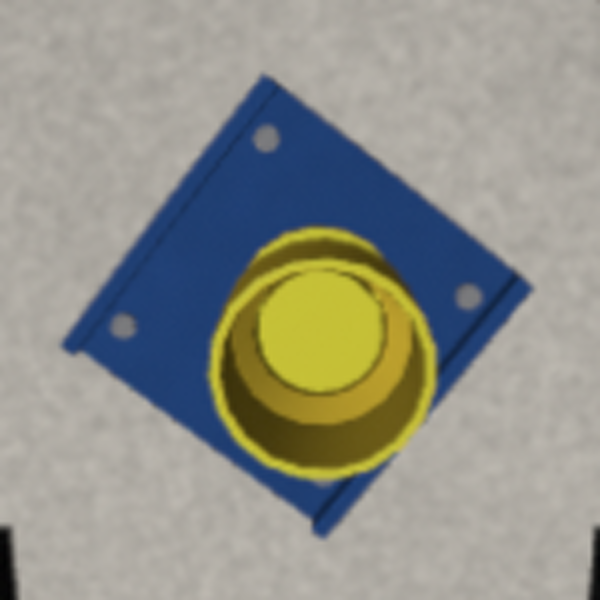

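```bash
python3 - <<'E'
from h import *
c,wr=ld("w1")
g=lambda L,z:np.array([wpix(c,*wr,180+x/4-.4,90+y/4-.4,z)[:2] for x,y in L])
A=g([(210,370),(437,370),(323,257),(323,482)],.093); print(A.round(4),A.mean(0))
B=g([(266,75),(532,290),(320,537),(64,347)],.018); print(B.mean(0),np.linalg.norm(B-np.roll(B,1,0),axis=1), np.degrees(np.arctan2(*(B[0]-B[3])[::-1])))
E
```

```text
[[ 0.6323 -0.0927]
 [ 0.6579 -0.1441]
 [ 0.6707 -0.1054]
 [ 0.6184 -0.1317]] [ 0.64482294 -0.11847549]
[ 0.64078559 -0.11183745] [0.10696732 0.1066392  0.10642229 0.10432244] -11.13883995175404
```

>>> arm_command --targets '[[[0.005, 0.02, 0, 0, 0, 0], [0, 0.03, 0, 0, 0, 0], [0, 0.03, 0, 0, 0, 0], [0, 0.03, 0, 0, 0, 0], [0, 0.025, 0, 0, 0, 0], [0, 0.02, 0, 0, 0, 0], [0, 0.015, 0, 0, 0, 0], [0, 0, 0, 0, 0, 0]]]'

```text
time: 2.2
ee_pos: [0.6396, -0.1241, 0.0489]
eef_rot: [0.601, -0.377, 0.373, -0.598]
ft_force: [-1.1, -0.1, 0.2]
width: 0.0871
```

>>> arm_command --targets '[[[0, 0, 0, 0, 0, 0], [0, 0, 0, 0, 0, 0], [0, 0, 0, 0, 0, 0], [0, 0, 0, 0, 0, 0], [0, 0, 0, 0, 0, 0], [0, 0, 0, 0, 0, 0], [0, 0, 0, 0, 0, 0], [0, 0, 0, 0, 0, 0]]]' --hand 0 --grip_force 15

```text
time: 2.87
ee_pos: [0.6431, -0.122, 0.0533]
eef_rot: [-0.6, 0.374, -0.375, 0.6]
ft_force: [-0.4, 1.4, 4.2]
width: 0.0569
```

```bash
python3 - <<'E'
from h import *
go(.4545,-.228,.12); snap("w2")
E
```

```text
t 2.87 pos [ 0.6431 -0.122   0.0533] jawyaw -63.93 down [ 0.001 -0.    -1.   ] w 0.0569 F [-0.4  1.4  4.2] q [ 0.38  0.56 -0.35  1.54  0.21  1.08 -1.14]
tool shift [ 0.0124 -0.0669 -0.2159]
```

View pics/w2.png

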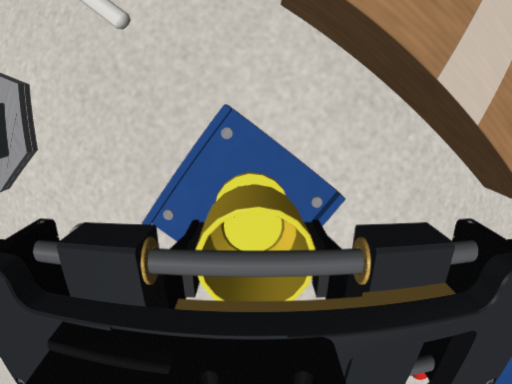

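>>> arm_command --targets '[[[0, -0.02, 0, 0, 0, 0], [0, -0.02, 0, 0, 0, 0], [0, -0.02, -0.01, 0, 0, 0], [0.002, 0, -0.03, 0, 0, 0], [0.002, 0, -0.035, 0, 0, 0], [0.002, 0, -0.035, 0, 0, 0], [0.002, 0, -0.035, 0, 0, 0], [0.002, 0, -0.035, 0, 0, 0], [0.002, 0, -0.03, 0, 0, 0], [0, 0, -0.006, 0, 0, 0], [0, 0, 0, 0, 0, 0], [0, 0, 0, 0, 0, 0]]]'

```text
time: 3.92
ee_pos: [0.4542, -0.2276, 0.1127]
eef_rot: [-0.6, 0.374, -0.375, 0.6]
ft_force: [0.2, -0.4, -0.9]
width: 0.0566
```

```bash
python3 - <<'E'
from h import *
go(.4545,-.228,.055); snap("w3"); snap("s3","side"); snap("t3","top")
a=cv2.imread("pics/s3.png");b=cv2.imread("pics/t3.png")
cv2.imwrite("pics/st3.png",np.hstack([cv2.resize(a[90:240,150:350],None,fx=2,fy=2),cv2.resize(b[90:240,250:450],None,fx=2,fy=2)]))
E
```

```text
t 3.92 pos [ 0.4542 -0.2276  0.1127] jawyaw -63.96 down [ 0.001 -0.    -1.   ] w 0.0566 F [ 0.2 -0.4 -0.9] q [ 0.68  0.19 -0.33  1.89  0.07  1.08 -0.8 ]
tool shift [0.0004 0.0577 0.    ]
```

View pics/w3.png

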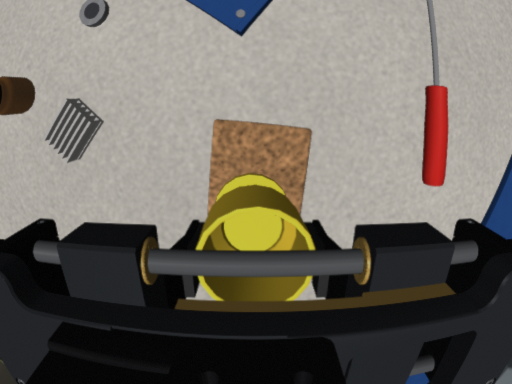

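View pics/st3.png

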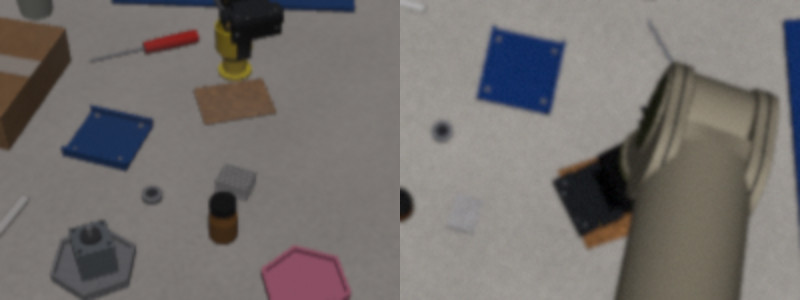

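The hopper is held upright over the mat, with the foot at (235,70) in the left panel and the mat just below it. I'll lower it.

>>> arm_command --targets '[[[0, 0.015, 0, 0, 0, 0], [0, 0.015, 0, 0, 0, 0], [0, 0.014, 0, 0, 0, 0], [0, 0.008, 0, 0, 0, 0], [0, 0.005, 0, 0, 0, 0], [0, 0, 0, 0, 0, 0], [0, 0, 0, 0, 0, 0], [0, 0, 0, 0, 0, 0]]]'

```text
time: 4.73
ee_pos: [0.4545, -0.2279, 0.0563]
eef_rot: [-0.6, 0.374, -0.375, 0.6]
ft_force: [-0.0, -0.8, -0.7]
width: 0.0568
```

```bash
python3 - <<'E'
from h import *
status(); snap("s4","side");cv2.imwrite("pics/s4c.png",cv2.resize(cv2.imread("pics/s4.png")[80:180,220:320],None,fx=4,fy=4))
E
```

```text
t 4.73 pos [ 0.4545 -0.2279  0.0563] jawyaw -63.93 down [ 0.001 -0.    -1.   ] w 0.0568 F [-0.  -0.8 -0.7] q [ 0.67  0.26 -0.32  1.93  0.1   0.96 -0.82]
```

View pics/s4c.png

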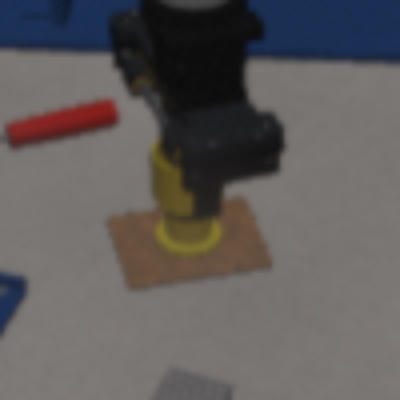

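>>> arm_command --targets '[[[0, 0.002, 0, 0, 0, 0], [0, 0.001, 0, 0, 0, 0], [0, 0, 0, 0, 0, 0], [0, 0, 0, 0, 0, 0], [0, 0, 0, 0, 0, 0]]]'

```text
time: 5.2
ee_pos: [0.4543, -0.2279, 0.0531]
eef_rot: [-0.6, 0.374, -0.375, 0.6]
ft_force: [-0.5, 0.7, 5.8]
width: 0.0568
```

>>> arm_command --targets '[[[0, 0, 0, 0, 0, 0], [0, 0, 0, 0, 0, 0], [0, 0, 0, 0, 0, 0], [0, 0, 0, 0, 0, 0], [0, -0.02, 0, 0, 0, 0], [0, -0.03, 0, 0, 0, 0], [0, -0.04, 0, 0, 0, 0], [0, -0.04, 0, 0, 0, 0], [0, -0.03, 0, 0, 0, 0], [0, 0, 0, 0, 0, 0], [0, 0, 0, 0, 0, 0]]]' --hand 1

```text
time: 6.12
ee_pos: [0.4547, -0.2283, 0.2143]
eef_rot: [-0.6, 0.373, -0.376, 0.6]
ft_force: [-1.0, 0.0, 0.2]
width: 0.087
```

```bash
python3 - <<'E'
from h import *
go(.597,.1315,.22,19); snap("w5")
E
```

```text
t 6.12 pos [ 0.4547 -0.2283  0.2143] jawyaw -63.95 down [ 0.003 -0.002 -1.   ] w 0.087 F [-1.   0.   0.2] q [ 0.69  0.1  -0.33  1.76  0.03  1.28 -0.77]
tool shift [-0.2607 -0.006   0.2859]
turn about tool y: -82.95
```

View pics/w5.png

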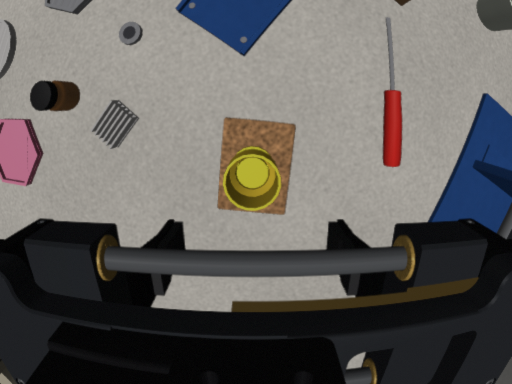

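The hopper stands upright near the middle of the mat, rim centre about (252,181). On to the gearbox.

>>> arm_command --targets '[[[-0.026, -0.001, 0.0286, 0, 0, 0], [-0.026, 0, 0.0286, 0, 0, 0], [-0.026, 0, 0.0286, 0, 0, 0], [-0.026, 0, 0.0286, 0, 0, 0], [-0.026, 0, 0.0286, 0, 0, 0], [-0.026, 0, 0.0286, 0, 0, 0], [-0.026, 0, 0.0286, 0, 0, 0], [-0.026, 0, 0.0286, 0, 0, 0], [-0.026, 0, 0.0286, 0, 0, 0], [-0.026, 0, 0.0286, 0, 0, 0], [0, 0, 0, 0, 0, 0], [0, 0, 0, 0, 0, 0]]]'

```text
time: 7.17
ee_pos: [0.5955, 0.1342, 0.2111]
eef_rot: [0.601, -0.374, 0.372, -0.6]
ft_force: [0.3, -0.7, 0.3]
width: 0.0873
```

```bash
python3 - <<'E'
from h import *
go(.597,.1315,.22,-71); snap("w6")
c,wr=ld("w6"); cv2.imwrite("pics/w6c.png",cv2.resize(c["pixels"][70:240,170:350],None,fx=3.5,fy=3.5,interpolation=cv2.INTER_CUBIC))
# hopper rim & mat from w5
E
```

```text
t 7.17 pos [0.5955 0.1342 0.2111] jawyaw -63.67 down [-0.004  0.001 -1.   ] w 0.0873 F [ 0.3 -0.7  0.3] q [ 0.16  0.37 -0.58  1.49  0.2   1.35 -1.55]
tool shift [ 0.0031 -0.0089  0.0001]
turn about tool y: 7.33
```

View pics/w6.png

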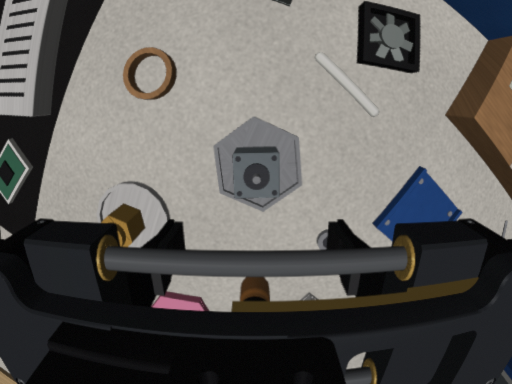

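View pics/w6c.png

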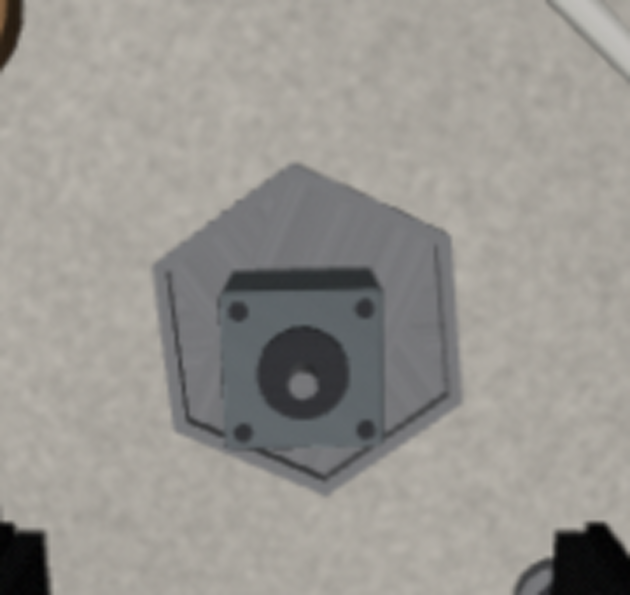

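```bash
python3 - <<'E'
from h import *
c,wr=ld("w6")
g=lambda L,z:np.array([wpix(c,*wr,170+x/3.5-.35,70+y/3.5-.35,z)[:2] for x,y in L])
G=g([(221,289),(381,288),(384,442),(227,449)],.063); E=G-np.roll(G,1,0)
print("gear",G.mean(0),np.linalg.norm(E,axis=1),np.degrees(np.arctan2(E[:,1],E[:,0])))
# screws pattern
G=g([(237,312),(365,308),(366,430),(243,432)],.063); E=G-np.roll(G,1,0)
print("screws",G.mean(0),np.linalg.norm(E,axis=1),np.degrees(np.arctan2(E[:,1],E[:,0])))
print("boss",g([(303,372)],.068),"shaft",g([(303,386)],.082))
H=g([(295,163),(448,234),(462,402),(326,495),(178,431),(154,265)],.016);E=H-np.roll(H,1,0);print("hex",H.mean(0),np.linalg.norm(E,axis=1).round(4),np.degrees(np.arctan2(E[:,1],E[:,0])).round(1))
go(.597,.1315,.22,-66)
E
```

```text
gear [0.59989652 0.13511822] [0.05029206 0.04813796 0.04832448 0.04902725] [  27.48010937  -63.24504893 -151.48345989  119.07698261]
screws [0.59898158 0.13483412] [0.03771978 0.03865749 0.03827614 0.03819148] [  28.37797988  -61.787463   -152.32803793  117.38016392]
boss [[0.5998071  0.13515985]] shaft [[0.59893736 0.13472581]]
hex [0.60274048 0.13365324] [0.0601 0.0579 0.0602 0.0597 0.0585 0.0602] [ -28.2  -88.1 -147.1  152.3   91.9   32.9]
t 7.22 pos [0.5957 0.1318 0.2115] jawyaw -63.85 down [-0.003 -0.    -1.   ] w 0.0869 F [-0.6 -0.5  0.5] q [ 0.16  0.37 -0.58  1.49  0.2   1.35 -1.55]
tool shift [ 0.0008 -0.0085  0.001 ]
turn about tool y: 2.15
```

>>> arm_command --targets '[[[0.001, 0.02, 0.0035, 0, -1.5, 0], [0, 0.03, 0, 0, 0, 0], [0, 0.03, 0, 0, 0, 0], [0, 0.03, 0, 0, 0, 0], [0, 0.03, 0, 0, 0, 0], [0, 0.025, 0, 0, 0, 0], [0, 0.015, 0, 0, 0, 0], [0, 0.005, 0, 0, 0, 0], [0, 0, 0, 0, 0, 0]]]'

```text
time: 7.97
ee_pos: [0.599, 0.1301, 0.0269]
eef_rot: [0.605, -0.368, 0.366, -0.603]
ft_force: [0.3, 0.1, 0.2]
width: 0.0871
```

>>> arm_command --targets '[[[0, 0, 0, 0, 0, 0], [0, 0, 0, 0, 0, 0], [0, 0, 0, 0, 0, 0], [0, 0, 0, 0, 0, 0], [0, 0, 0, 0, 0, 0], [0, 0, 0, 0, 0, 0], [0, 0, 0, 0, 0, 0], [0, 0, 0, 0, 0, 0], [0, 0, 0, 0, 0, 0]]]' --hand 0 --grip_force 40

```text
time: 8.72
ee_pos: [0.6, 0.1332, 0.029]
eef_rot: [-0.605, 0.366, -0.366, 0.605]
ft_force: [-3.8, 4.2, 5.7]
width: 0.0498
```

```bash
python3 - <<'E'
from h import *
go(.640,-.113,.1); snap("w7"); snap("t7","top")
c,wr=ld("w5")
# hopper on cork
cv2.imwrite("pics/w5c.png",cv2.resize(c["pixels"][100:230,190:320],None,fx=4,fy=4,interpolation=cv2.INTER_CUBIC))
t=cv2.imread("pics/t3.png"); cv2.imwrite("pics/t3c.png",cv2.resize(t[90:160,270:350],None,fx=6,fy=6,interpolation=cv2.INTER_CUBIC))
E
```

```text
t 8.72 pos [0.6    0.1332 0.029 ] jawyaw -62.39 down [ 0.     0.001 -1.   ] w 0.0498 F [-3.8  4.2  5.7] q [ 0.13  0.54 -0.54  1.66  0.31  1.02 -1.6 ]
tool shift [ 0.2366 -0.0713 -0.0786]
```

View pics/w7.png

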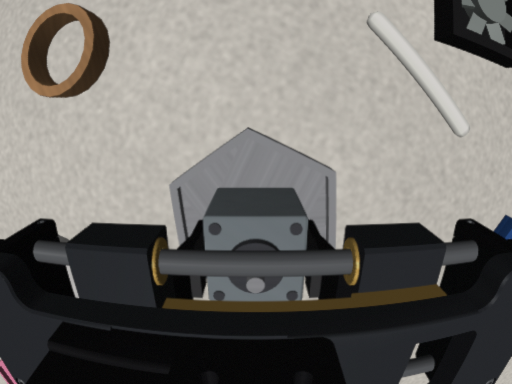

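View pics/w5c.png

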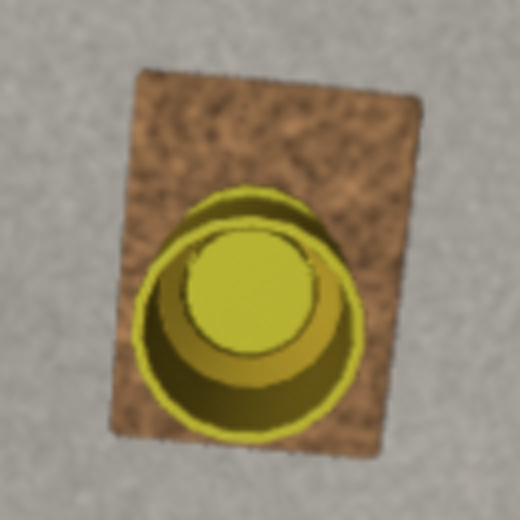

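View pics/t3c.png

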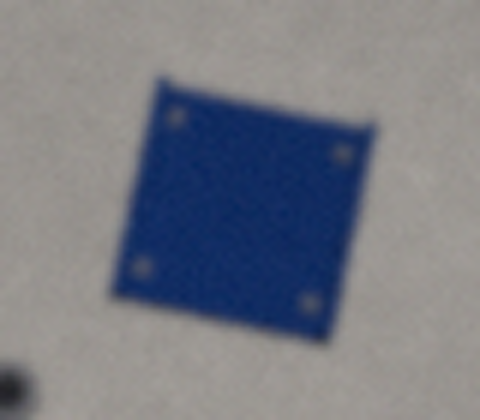

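```bash
python3 - <<'E'
from h import *
c,wr=ld("w5")
g=lambda L,z:np.array([wpix(c,*wr,190+x/4-.4,100+y/4-.4,z)[:2] for x,y in L])
A=g([(134,328),(363,328),(248,214),(248,442)],.093).mean(0);B=g([(139,70),(422,96),(380,458),(112,434)],.008).mean(0);print("hop",A,"mat",B)
T,_=ld("t3")
P=np.array([plane(T,270+x/6-.4,90+y/6-.4,.008)[:2] for x,y in [(176,118),(343,153),(310,302),(143,266)]]);print("plate T",P.mean(0))
E
```

```text
hop [ 0.45682545 -0.22416589] mat [ 0.45756702 -0.22811069]
plate T [ 0.64051697 -0.11292773]
```

Hopper is about 4 mm from the mat's centre, so that's good. The wrist view shows the gearbox held by its two sides at (255,255). I'll lift it and carry it to the empty rail plate.

>>> arm_command --targets '[[[0, -0.02, 0, 0, 0, 0], [0, -0.02, 0, 0, 0, 0], [0, -0.02, 0, 0, 0, 0], [0.026, 0, -0.0087, 0, 0, 0], [0.03, 0, -0.01, 0, 0, 0], [0.03, 0, -0.01, 0, 0, 0], [0.03, 0, -0.01, 0, 0, 0], [0.03, 0, -0.01, 0, 0, 0], [0.03, 0, -0.01, 0, 0, 0], [0.03, 0, -0.01, 0, 0, 0], [0.026, 0, -0.0078, 0, 0, 0], [0.004, 0, -0.0013, 0, 0, 0]]]'

```text
time: 9.82
ee_pos: [0.6395, -0.1219, 0.0871]
eef_rot: [0.605, -0.369, 0.369, -0.601]
ft_force: [-0.7, -1.2, -4.3]
width: 0.0494
```

>>> arm_command --targets '[[[0, 0, 0, 0, 0, 0], [0, 0, 0, 0, 0, 0], [0, 0, 0, 0, 0, 0]]]'

```text
time: 10.07
ee_pos: [0.6399, -0.1116, 0.088]
eef_rot: [-0.605, 0.366, -0.366, 0.605]
ft_force: [0.7, 0.5, -5.0]
width: 0.0495
```

```bash
python3 - <<'E'
from h import *
go(.6405,-.1125,.029); snap("w8"); snap("s8","side")
a=cv2.imread("pics/s8.png");b=cv2.imread("pics/w8.png")
cv2.imwrite("pics/sw8.png",np.hstack([cv2.resize(a[100:200,160:260],(384,384),interpolation=cv2.INTER_CUBIC),b[:,100:450]]))
E
```

```text
t 10.07 pos [ 0.6399 -0.1116  0.088 ] jawyaw -62.34 down [-0.001  0.001 -1.   ] w 0.0495 F [ 0.7  0.5 -5. ] q [ 0.46  0.53 -0.48  1.52  0.26  1.15 -1.16]
tool shift [0.0012 0.059  0.0001]
```

View pics/sw8.png

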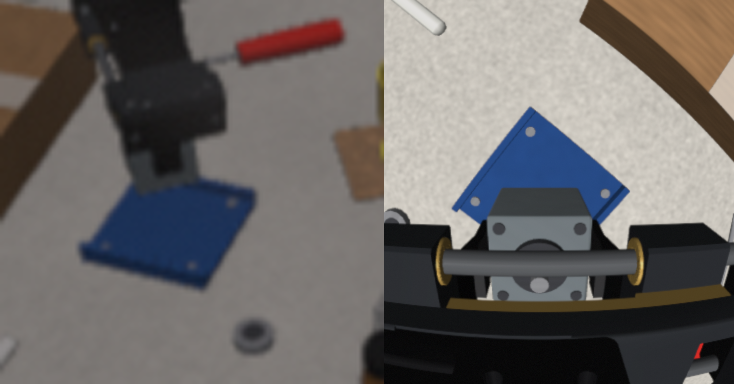

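The gearbox is held level over the plate. I'll lower it.

>>> arm_command --targets '[[[0, 0.015, 0, 0, 0, 0], [0, 0.015, 0, 0, 0, 0], [0, 0.015, 0, 0, 0, 0], [0, 0.008, 0, 0, 0, 0], [0, 0.004, 0, 0, 0, 0], [0, 0.002, 0, 0, 0, 0], [0, 0, 0, 0, 0, 0], [0, 0, 0, 0, 0, 0], [0, 0, 0, 0, 0, 0]]]'

```text
time: 10.92
ee_pos: [0.6409, -0.1132, 0.0305]
eef_rot: [-0.605, 0.366, -0.367, 0.605]
ft_force: [-0.5, -0.3, -4.9]
width: 0.0498
```

>>> arm_command --targets '[[[0, 0.0015, 0, 0, 0, 0], [0, 0, 0, 0, 0, 0], [0, 0, 0, 0, 0, 0], [0, 0, 0, 0, 0, 0]]]'

```text
time: 11.25
ee_pos: [0.6411, -0.1133, 0.029]
eef_rot: [-0.604, 0.366, -0.367, 0.605]
ft_force: [-0.1, -0.8, 4.3]
width: 0.0499
```

>>> arm_command --targets '[[[0, 0, 0, 0, 0, 0], [0, 0, 0, 0, 0, 0], [0, 0, 0, 0, 0, 0], [0, 0, 0, 0, 0, 0], [0, -0.02, 0, 0, 0, 0], [0, -0.03, 0, 0, 0, 0], [0, -0.04, 0, 0, 0, 0], [0, -0.04, 0, 0, 0, 0], [0, -0.04, 0, 0, 0, 0], [0, -0.015, 0, 0, 0, 0], [0, 0, 0, 0, 0, 0], [0, 0, 0, 0, 0, 0]]]' --hand 1

```text
time: 12.25
ee_pos: [0.6407, -0.1132, 0.214]
eef_rot: [-0.605, 0.366, -0.367, 0.605]
ft_force: [0.1, -0.1, 0.2]
width: 0.0867
```

```bash
python3 - <<'E'
from h import *
snap("w9"); go(.455,.255,.22,-60)
c,wr=ld("w9");cv2.imwrite("pics/w9c.png",cv2.resize(c["pixels"][70:240,170:350],None,fx=3.5,fy=3.5,interpolation=cv2.INTER_CUBIC))
E
```

```text
t 12.3 pos [ 0.6401 -0.1132  0.2124] jawyaw -62.44 down [-0.001 -0.    -1.   ] w 0.0867 F [-0.5  0.2 -0.6] q [ 0.46  0.44 -0.49  1.38  0.21  1.38 -1.12]
tool shift [-0.412  -0.0075  0.0063]
turn about tool y: -2.44
```

View pics/w9c.png

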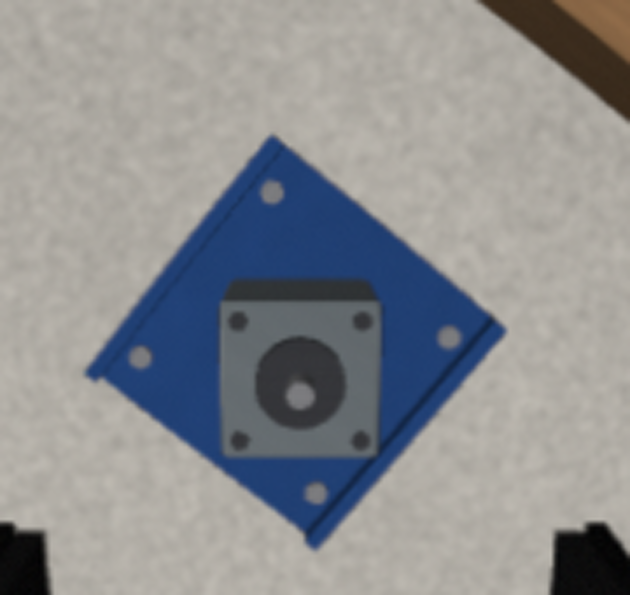

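```bash
python3 - <<'E'
from h import *
c,wr=ld("w9")
g=lambda L,z:np.array([wpix(c,*wr,170+x/3.5-.35,70+y/3.5-.35,z)[:2] for x,y in L])
print(g([(272,192),(448,337),(316,494),(140,357)],.008).mean(0),g([(238,321),(363,321),(361,441),(240,441)],.063).mean(0))
E
```

```text
[ 0.64034166 -0.11192914] [ 0.64117814 -0.11400678]
```

>>> arm_command --targets '[[[-0.035, 0, 0.0005, 0, 0, 0], [-0.0375, 0, 0.0005, 0, 0, 0], [-0.0375, 0, 0.0005, 0, 0, 0], [-0.0375, 0, 0.0005, 0, 0, 0], [-0.0375, 0, 0.0005, 0, 0, 0], [-0.0375, 0, 0.0005, 0, 0, 0], [-0.0375, 0, 0.0005, 0, 0, 0], [-0.0375, 0, 0.0005, 0, 0, 0], [-0.0375, 0, 0.0005, 0, 0, 0], [-0.0375, 0, 0.0005, 0, 0, 0], [-0.0375, 0, 0.001, 0, 0, 0]]]'

```text
time: 13.22
ee_pos: [0.4542, 0.2539, 0.2116]
eef_rot: [0.605, -0.367, 0.366, -0.604]
ft_force: [0.6, 0.4, 0.6]
width: 0.087
```

>>> arm_command --targets '[[[0, 0, 0, 0, 0, 0], [0, 0, 0, 0, 0, 0], [0, 0, 0, 0, 0, 0]]]'

```text
time: 13.47
ee_pos: [0.4558, 0.2521, 0.2118]
eef_rot: [0.605, -0.367, 0.366, -0.604]
ft_force: [0.6, -0.3, -0.1]
width: 0.0873
```

```bash
python3 - <<'E'
from h import *
snap("w10"); go(.455,.255,.22,-60)
c,wr=ld("w10");cv2.imwrite("pics/w10c.png",cv2.resize(c["pixels"][70:240,170:350],None,fx=3.5,fy=3.5,interpolation=cv2.INTER_CUBIC))
E
```

```text
t 13.52 pos [0.4563 0.2516 0.212 ] jawyaw -62.53 down [-0.001 -0.001 -1.   ] w 0.0869 F [-0.2  0.1 -0.3] q [ 0.09  0.18 -0.75  1.72  0.13  1.3  -1.78]
tool shift [-0.0036 -0.008   0.0004]
turn about tool y: -2.53
```

View pics/w10c.png

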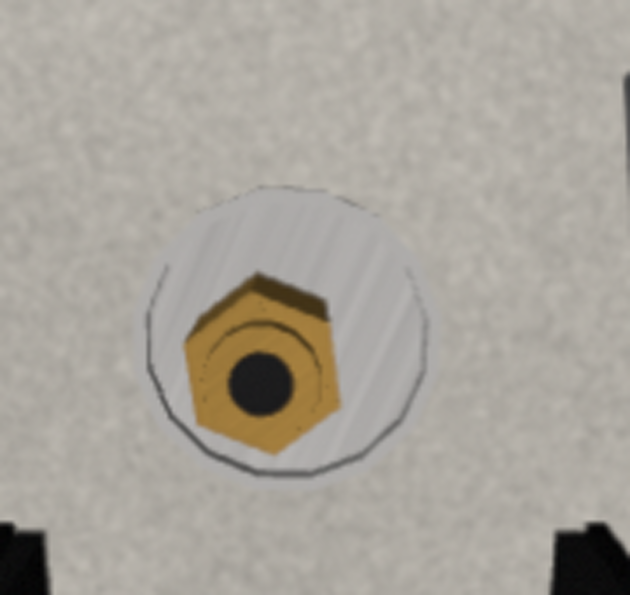

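View pics/w10.png

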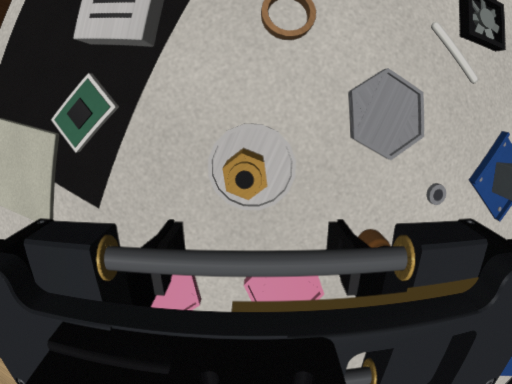

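```bash
cp pics/w10.png /tmp/; python3 - <<'E'
from h import *
c,wr=ld("w10")
g=lambda L,z:np.array([wpix(c,*wr,170+x/3.5-.35,70+y/3.5-.35,z)[:2] for x,y in L])
H=g([(254,286),(329,320),(340,407),(275,455),(198,424),(185,342)],.058);E=H-np.roll(H,1,0);print("die",H.mean(0),np.linalg.norm(E,axis=1).round(4),np.degrees(np.arctan2(E[:,1],E[:,0])).round(1))
print("hole",g([(261,384)],.070))
print("dish",g([(147,330),(430,330),(290,185),(290,477)],.012).mean(0))
cv2.imwrite("pics/w10d.png",cv2.resize(c["pixels"][55:175,330:450],None,fx=5,fy=5,interpolation=cv2.INTER_CUBIC))
E
```

```text
die [0.45224704 0.26247493] [0.0277 0.0253 0.0279 0.0259 0.0264 0.0266] [ -23.6  -87.2 -144.9  155.1   94.7   35. ]
hole [[0.4515261 0.2624331]]
dish [0.45969772 0.25784238]
```

View pics/w10d.png

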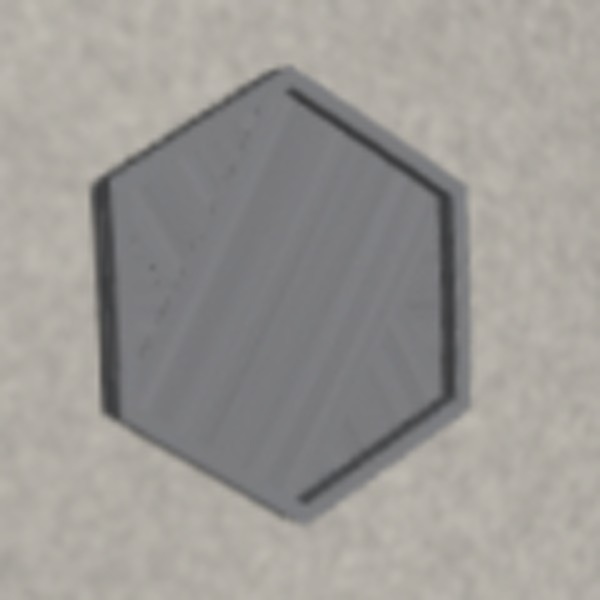

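>>> arm_command --targets '[[[-0.011, 0.018, 0.0013, 0, 0, 0], [0, 0.03, 0, 0, -3.6, 0], [0, 0.03, 0, 0, -3.7, 0], [0, 0.03, 0, 0, 0, 0], [0, 0.03, 0, 0, 0, 0], [0, 0.025, 0, 0, 0, 0], [0, 0.015, 0, 0, 0, 0], [0, 0.008, 0, 0, 0, 0], [0, 0, 0, 0, 0, 0], [0, 0, 0, 0, 0, 0]]]'

```text
time: 14.35
ee_pos: [0.4525, 0.2629, 0.0273]
eef_rot: [0.627, -0.328, 0.328, -0.627]
ft_force: [0.2, 0.7, 1.4]
width: 0.087
```

```bash
python3 - <<'E'
from h import *
c,wr=ld("w10")
H=np.array([wpix(c,*wr,330+x/5-.4,55+y/5-.4,.016)[:2] for x,y in [(288,66),(466,187),(468,407),(303,522),(118,415),(106,182)]]);print(H.mean(0),np.linalg.norm(H-np.roll(H,1,0),axis=1).round(4))
go(.452,.2625,.025,-55.2); snap("w11")
E
```

```text
[0.60235769 0.13473819] [0.0604 0.0605 0.0593 0.0593 0.06   0.0583]
t 14.35 pos [0.4525 0.2629 0.0273] jawyaw -55.21 down [-0. -0. -1.] w 0.087 F [0.2 0.7 1.4] q [ 0.    0.41 -0.71  1.9   0.33  0.95 -1.83]
tool shift [-0.      0.0023 -0.0006]
turn about tool y: -0.01
```

View pics/w11.png

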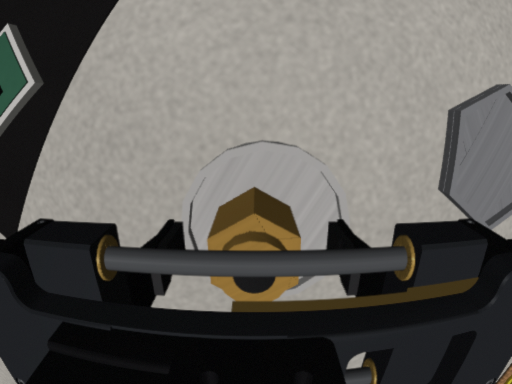

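The die sits squarely between the fingers at (255,260), flats facing the pads. Closing.

>>> arm_command --targets '[[[0, 0.001, 0, 0, 0, 0], [0, 0, 0, 0, 0, 0], [0, 0, 0, 0, 0, 0], [0, 0, 0, 0, 0, 0], [0, 0, 0, 0, 0, 0], [0, 0, 0, 0, 0, 0], [0, 0, 0, 0, 0, 0], [0, 0, 0, 0, 0, 0], [0, 0, 0, 0, 0, 0], [0, 0, 0, 0, 0, 0]]]' --hand 0 --grip_force 45

```text
time: 15.23
ee_pos: [0.4521, 0.2634, 0.0261]
eef_rot: [0.627, -0.327, 0.327, -0.627]
ft_force: [1.0, -0.9, 1.2]
width: 0.046
```

```bash
python3 - <<'E'
from h import *
go(.6025,.1335,.09)
E
```

```text
t 15.23 pos [0.4521 0.2634 0.0261] jawyaw -55.14 down [ 0. -0. -1.] w 0.046 F [ 1.  -0.9  1.2] q [-0.    0.41 -0.71  1.9   0.33  0.95 -1.83]
tool shift [ 0.1926 -0.0639  0.0492]
```

>>> arm_command --targets '[[[0, -0.015, 0, 0, 0, 0], [0, -0.02, 0, 0, 0, 0], [0, -0.025, 0, 0, 0, 0], [0.0175, 0, 0.0045, 0, 0, 0], [0.028, 0, 0.007, 0, 0, 0], [0.028, 0, 0.007, 0, 0, 0], [0.028, 0, 0.007, 0, 0, 0], [0.028, 0, 0.007, 0, 0, 0], [0.028, 0, 0.007, 0, 0, 0], [0.025, 0, 0.007, 0, 0, 0], [0.01, 0, 0.0025, 0, 0, 0], [0, 0, 0, 0, 0, 0]]]'

```text
time: 16.23
ee_pos: [0.6035, 0.13, 0.0847]
eef_rot: [0.627, -0.329, 0.328, -0.625]
ft_force: [-0.2, -0.0, -5.8]
width: 0.0453
```

>>> arm_command --targets '[[[0, 0, 0, 0, 0, 0], [0, 0, 0, 0, 0, 0]]]'

```text
time: 16.4
ee_pos: [0.601, 0.1346, 0.0854]
eef_rot: [0.627, -0.327, 0.326, -0.627]
ft_force: [-0.6, -0.0, -6.1]
width: 0.0454
```

```bash
python3 - <<'E'
from h import *
go(.6025,.1335,.026); snap("w12"); snap("s12","side")
a=cv2.imread("pics/s12.png");b=cv2.imread("pics/w12.png")
cv2.imwrite("pics/sw12.png",np.hstack([cv2.resize(a[150:270,140:260],(384,384),interpolation=cv2.INTER_CUBIC),b[:,80:450]]))
E
```

```text
t 16.4 pos [0.601  0.1346 0.0854] jawyaw -55.05 down [-0.002  0.    -1.   ] w 0.0454 F [-0.6 -0.  -6.1] q [ 0.2   0.5  -0.63  1.61  0.32  1.13 -1.48]
tool shift [0.0019 0.0594 0.0006]
```

View pics/sw12.png

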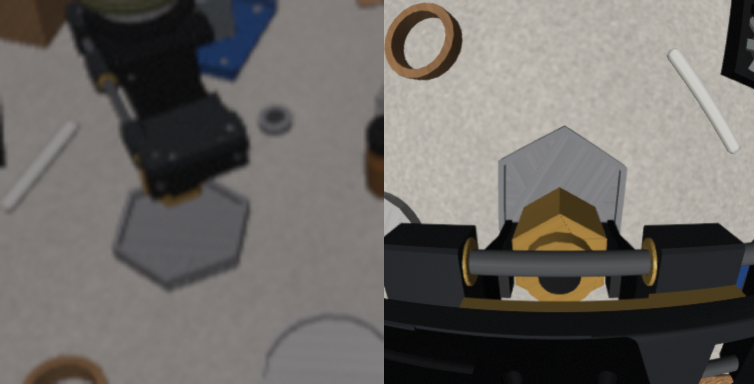

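The die is held level over the grey six-sided tray. I'll lower it.

>>> arm_command --targets '[[[0.001, 0.015, 0, 0, 0, 0], [0, 0.015, 0, 0, 0, 0], [0, 0.014, 0, 0, 0, 0], [0, 0.008, 0, 0, 0, 0], [0, 0.004, 0, 0, 0, 0], [0, 0.001, 0, 0, 0, 0], [0, 0, 0, 0, 0, 0], [0, 0, 0, 0, 0, 0], [0, 0, 0, 0, 0, 0]]]'

```text
time: 17.25
ee_pos: [0.6034, 0.1328, 0.0299]
eef_rot: [-0.627, 0.327, -0.328, 0.627]
ft_force: [-1.1, -0.7, -5.3]
width: 0.0453
```

>>> arm_command --targets '[[[0, 0.002, 0, 0, 0, 0], [0, 0, 0, 0, 0, 0], [0, 0, 0, 0, 0, 0], [0, 0, 0, 0, 0, 0]]]'

```text
time: 17.58
ee_pos: [0.6029, 0.1326, 0.0271]
eef_rot: [-0.627, 0.327, -0.327, 0.627]
ft_force: [0.3, -0.0, -6.0]
width: 0.0455
```

>>> arm_command --targets '[[[0, 0.0015, 0, 0, 0, 0], [0, 0, 0, 0, 0, 0], [0, 0, 0, 0, 0, 0], [0, 0, 0, 0, 0, 0]]]'

```text
time: 17.92
ee_pos: [0.6031, 0.1327, 0.0261]
eef_rot: [-0.627, 0.327, -0.328, 0.627]
ft_force: [-1.8, -1.8, 4.1]
width: 0.046
```

Contact at +4 N. Releasing and rising.

>>> arm_command --targets '[[[0, 0, 0, 0, 0, 0], [0, 0, 0, 0, 0, 0], [0, 0, 0, 0, 0, 0], [0, 0, 0, 0, 0, 0], [0, -0.02, 0, 0, 0, 0], [0, -0.03, 0, 0, 0, 0], [0, -0.04, 0, 0, 0, 0], [0, -0.04, 0, 0, 0, 0], [0, -0.04, 0, 0, 0, 0], [0, -0.015, 0, 0, 0, 0], [0, 0, 0, 0, 0, 0], [0, 0, 0, 0, 0, 0]]]' --hand 1

```text
time: 18.92
ee_pos: [0.6033, 0.1327, 0.2113]
eef_rot: [-0.626, 0.327, -0.328, 0.627]
ft_force: [-0.2, 0.0, -1.4]
width: 0.0869
```

```bash
python3 - <<'E'
from h import *
snap("w13"); go(.456,-.226,.21)
c,wr=ld("w13");cv2.imwrite("pics/w13c.png",cv2.resize(c["pixels"][70:240,170:350],None,fx=3.5,fy=3.5,interpolation=cv2.INTER_CUBIC))
E
```

```text
t 18.97 pos [0.6026 0.1325 0.2099] jawyaw -55.14 down [-0. -0. -1.] w 0.0869 F [ 0.1 -0.8 -0.4] q [ 0.22  0.4  -0.66  1.47  0.25  1.36 -1.42]
tool shift [ 2.104e-01  1.000e-04 -3.252e-01]
```

View pics/w13c.png

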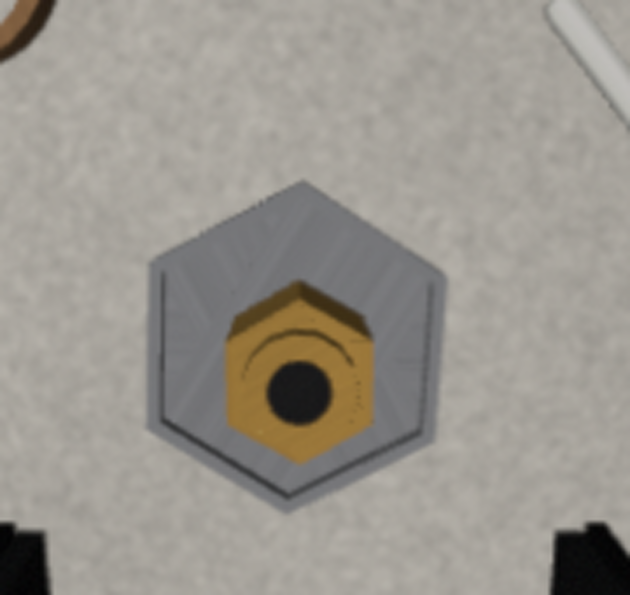

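The die stands upright on the tray, looking centred. Back to the hopper on the mat.

>>> arm_command --targets '[[[0.021, 0, -0.0325, 0, 0, 0], [0.021, 0, -0.0325, 0, 0, 0], [0.021, 0, -0.0325, 0, 0, 0], [0.021, 0, -0.0325, 0, 0, 0], [0.021, 0, -0.0325, 0, 0, 0], [0.021, 0, -0.0325, 0, 0, 0], [0.021, 0, -0.0325, 0, 0, 0], [0.021, 0, -0.0325, 0, 0, 0], [0.021, 0, -0.0325, 0, 0, 0], [0.021, 0, -0.0325, 0, 0, 0], [0, 0, 0, 0, 0, 0], [0, 0, 0, 0, 0, 0]]]'

```text
time: 19.97
ee_pos: [0.4543, -0.2275, 0.2089]
eef_rot: [0.626, -0.33, 0.328, -0.626]
ft_force: [0.9, 0.9, -0.1]
width: 0.087
```

```bash
python3 - <<'E'
from h import *
snap("w14"); status()
c,wr=ld("w13")
g=lambda L,z:np.array([wpix(c,*wr,170+x/3.5-.35,70+y/3.5-.35,z)[:2] for x,y in L])
print("die",g([(300,393)],.07),"hex",g([(303,181),(446,274),(433,442),(289,512),(149,430),(149,262)],.016).mean(0))
c,wr=ld("w14");cv2.imwrite("pics/w14c.png",cv2.resize(c["pixels"][100:230,190:320],None,fx=4,fy=4,interpolation=cv2.INTER_CUBIC))
E
```

```text
t 20.02 pos [ 0.4554 -0.2254  0.2091] jawyaw -55.23 down [-0.002  0.001 -1.   ] w 0.0871 F [0.4 0.6 0.4] q [ 0.8   0.11 -0.46  1.76  0.05  1.28 -0.64]
die [[0.60262949 0.13154168]] hex [0.60286457 0.13390628]
```

View pics/w14c.png

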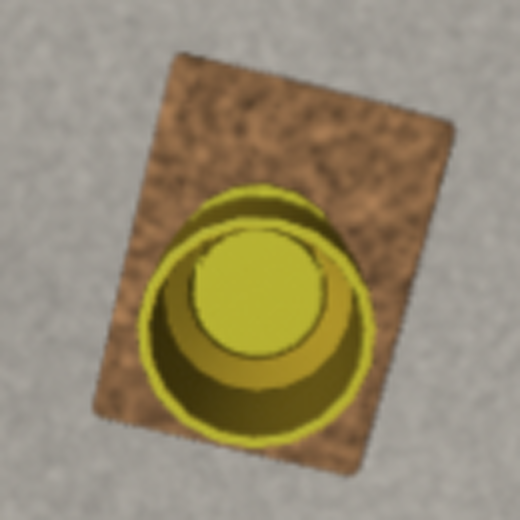

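```bash
python3 - <<'E'
from h import *
c,wr=ld("w14")
A=np.array([wpix(c,(.4554,-.2260,.209),wr[1],190+x/4-.4,100+y/4-.4,.093) for x,y in [(139,331),(375,331),(256,215),(256,448)]]).mean(0);print(A)
go(A[0],A[1],.0535)
E
```

```text
[ 0.45768655 -0.22272952  0.093     ]
t 20.02 pos [ 0.4554 -0.2254  0.2091] jawyaw -55.23 down [-0.002  0.001 -1.   ] w 0.0871 F [0.4 0.6 0.4] q [ 0.8   0.11 -0.46  1.76  0.05  1.28 -0.64]
tool shift [-0.0006  0.1556  0.0035]
```

>>> arm_command --targets '[[[-0.001, 0.02, 0.0035, 0, 0, 0], [0, 0.03, 0, 0, 0, 0], [0, 0.03, 0, 0, 0, 0], [0, 0.03, 0, 0, 0, 0], [0, 0.025, 0, 0, 0, 0], [0, 0.015, 0, 0, 0, 0], [0, 0.006, 0, 0, 0, 0], [0, 0, 0, 0, 0, 0], [0, 0, 0, 0, 0, 0]]]'

```text
time: 20.77
ee_pos: [0.4591, -0.2217, 0.055]
eef_rot: [-0.627, 0.327, -0.327, 0.627]
ft_force: [-0.7, -0.8, -0.1]
width: 0.0869
```

>>> arm_command --targets '[[[0, 0, 0, 0, 0, 0], [0, 0, 0, 0, 0, 0], [0, 0, 0, 0, 0, 0], [0, 0, 0, 0, 0, 0], [0, 0, 0, 0, 0, 0], [0, 0, 0, 0, 0, 0], [0, 0, 0, 0, 0, 0], [0, 0, 0, 0, 0, 0]]]' --hand 0 --grip_force 15

```text
time: 21.43
ee_pos: [0.4586, -0.2226, 0.0548]
eef_rot: [0.627, -0.327, 0.327, -0.627]
ft_force: [-0.3, 0.1, 2.8]
width: 0.0551
```

>>> arm_command --targets '[[[0, -0.02, 0, 0, 0, 0], [0, -0.03, 0, 0, 0, 0], [0, -0.03, 0, 0, 0, 0], [0, -0.03, 0, 0, 0, 0], [0, 0, 0, 0, 0, 0], [0, 0, 0, 0, 0, 0], [0, 0, 0, 0, 0, 0]]]'

```text
time: 22.02
ee_pos: [0.458, -0.2225, 0.1637]
eef_rot: [0.627, -0.328, 0.327, -0.627]
ft_force: [0.2, 0.5, -1.3]
width: 0.0551
```

```bash
python3 - <<'E'
from h import *
go(.4585,.2565,.15); snap("s15","side"); snap("w15")
a=cv2.imread("pics/s15.png");b=cv2.imread("pics/w15.png")
cv2.imwrite("pics/sw15.png",np.hstack([cv2.resize(a[50:180,200:330],(384,384),interpolation=cv2.INTER_CUBIC),b[:,80:450]]))
E
```

```text
t 22.02 pos [ 0.458  -0.2225  0.1637] jawyaw -55.15 down [-0.001  0.    -1.   ] w 0.0551 F [ 0.2  0.5 -1.3] q [ 0.79  0.15 -0.47  1.82  0.07  1.19 -0.66]
tool shift [-0.3928  0.0138  0.2742]
```

View pics/sw15.png

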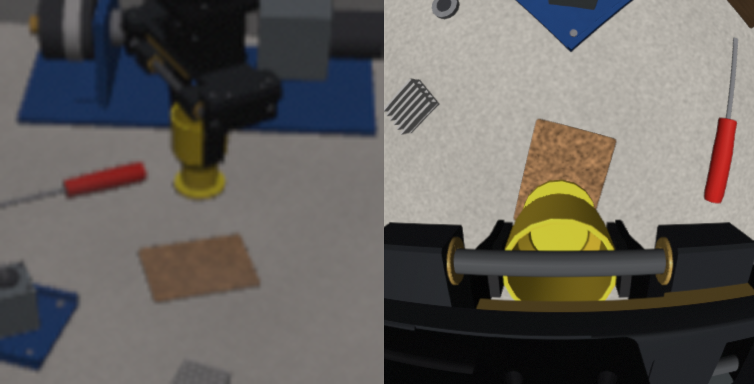

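Hopper held upright. I'll carry it to the dish at a height that clears the jar.

>>> arm_command --targets '[[[-0.02, 0, 0.014, 0, 0, 0], [-0.031, 0, 0.0217, 0, 0, 0], [-0.031, 0, 0.0217, 0, 0, 0], [-0.031, 0, 0.0217, 0, 0, 0], [-0.031, 0, 0.0217, 0, 0, 0], [-0.031, 0, 0.0217, 0, 0, 0], [-0.031, 0, 0.0217, 0, 0, 0], [-0.031, 0, 0.0217, 0, 0, 0], [-0.031, 0, 0.0217, 0, 0, 0], [-0.031, 0, 0.0217, 0, 0, 0], [-0.031, 0, 0.0217, 0, 0, 0], [-0.031, 0, 0.0217, 0, 0, 0]]]'

```text
time: 23.12
ee_pos: [0.4587, 0.2195, 0.1636]
eef_rot: [0.627, -0.328, 0.327, -0.626]
ft_force: [0.6, -0.3, -1.3]
width: 0.0552
```

>>> arm_command --targets '[[[-0.02, 0, 0.014, 0, 0, 0], [-0.012, 0, 0.0084, 0, 0, 0], [0, 0, 0, 0, 0, 0], [0, 0, 0, 0, 0, 0], [0, 0, 0, 0, 0, 0]]]'

```text
time: 23.53
ee_pos: [0.4594, 0.256, 0.1636]
eef_rot: [0.627, -0.328, 0.327, -0.626]
ft_force: [0.2, -1.4, -0.5]
width: 0.0553
```

```bash
python3 - <<'E'
from h import *
go(.4595,.257,.0545); snap("s16","side"); snap("w16")
a=cv2.imread("pics/s16.png");b=cv2.imread("pics/w16.png")
cv2.imwrite("pics/sw16.png",np.hstack([cv2.resize(a[170:300,170:300],(384,384),interpolation=cv2.INTER_CUBIC),b[:,80:450]]))
E
```

```text
t 23.53 pos [0.4594 0.256  0.1636] jawyaw -55.18 down [-0.001 -0.001 -1.   ] w 0.0553 F [ 0.2 -1.4 -0.5] q [ 0.17  0.26 -0.86  1.76  0.21  1.22 -1.72]
tool shift [-0.0008  0.1091  0.0008]
```

View pics/sw16.png

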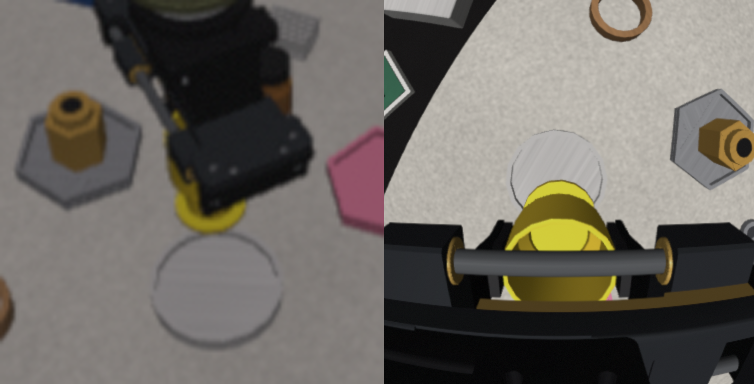

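>>> arm_command --targets '[[[-0.001, 0.02, 0.001, 0, 0, 0], [0, 0.025, 0, 0, 0, 0], [0, 0.025, 0, 0, 0, 0], [0, 0.018, 0, 0, 0, 0], [0, 0.01, 0, 0, 0, 0], [0, 0.006, 0, 0, 0, 0], [0, 0.003, 0, 0, 0, 0], [0, 0, 0, 0, 0, 0], [0, 0, 0, 0, 0, 0], [0, 0, 0, 0, 0, 0]]]'

```text
time: 24.47
ee_pos: [0.4605, 0.2588, 0.0585]
eef_rot: [-0.626, 0.327, -0.328, 0.627]
ft_force: [-0.4, 0.3, -0.7]
width: 0.0553
```

>>> arm_command --targets '[[[0, 0.002, 0, 0, 0, 0], [0, 0.001, 0, 0, 0, 0], [0, 0, 0, 0, 0, 0], [0, 0, 0, 0, 0, 0], [0, 0, 0, 0, 0, 0]]]'

```text
time: 24.88
ee_pos: [0.4602, 0.2587, 0.0549]
eef_rot: [-0.627, 0.327, -0.327, 0.627]
ft_force: [-0.6, 0.0, 3.4]
width: 0.0556
```

```bash
python3 - <<'E'
from h import *
status(); snap("w17"); snap("s17","side")
a=cv2.imread("pics/s17.png");b=cv2.imread("pics/w17.png")
cv2.imwrite("pics/sw17.png",np.hstack([cv2.resize(a[190:300,190:300],(384,384),interpolation=cv2.INTER_CUBIC),b[:,80:450]]))
E
```

```text
t 24.88 pos [0.4602 0.2587 0.0549] jawyaw -55.14 down [ 0.001  0.    -1.   ] w 0.0556 F [-0.6  0.   3.4] q [ 0.1   0.4  -0.81  1.87  0.34  1.02 -1.82]
```

View pics/sw17.png

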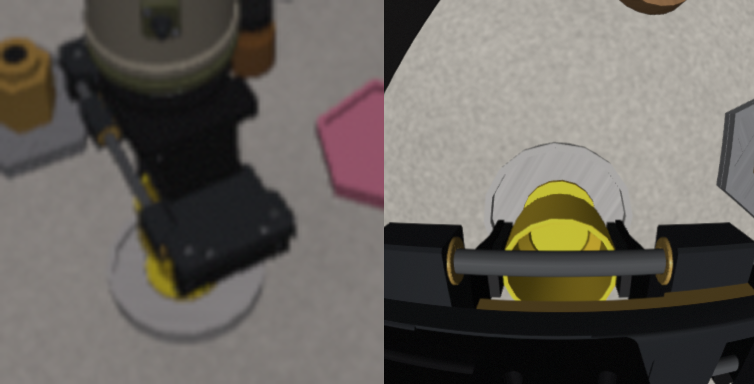

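The foot is inside the dish rim with light contact (3.4 N), and it looks centred. Releasing.

>>> arm_command --targets '[[[0, 0, 0, 0, 0, 0], [0, 0, 0, 0, 0, 0], [0, 0, 0, 0, 0, 0], [0, 0, 0, 0, 0, 0], [0, -0.02, 0, 0, 0, 0], [0, -0.03, 0, 0, 0, 0], [0, -0.04, 0, 0, 0, 0], [0, -0.04, 0, 0, 0, 0], [0, -0.03, 0, 0, 0, 0], [0, 0, 0, 0, 0, 0], [0, 0, 0, 0, 0, 0]]]' --hand 1

```text
time: 25.9
ee_pos: [0.4606, 0.2589, 0.2161]
eef_rot: [-0.626, 0.327, -0.328, 0.627]
ft_force: [0.0, -1.0, -0.6]
width: 0.0869
```

```bash
python3 - <<'E'
from h import *
status(); snap("w18"); snap("t18","top"); snap("s18","side")
c,wr=ld("w18");w=cv2.resize(c["pixels"][70:240,170:350],None,fx=2.3,fy=2.3,interpolation=cv2.INTER_CUBIC)
cv2.imwrite("pics/w18c.png",cv2.resize(c["pixels"][70:240,170:350],None,fx=3.5,fy=3.5,interpolation=cv2.INTER_CUBIC))
cv2.imwrite("pics/s18c.png",cv2.resize(cv2.imread("pics/s18.png")[110:300,130:330],None,fx=3.1,fy=3.1,interpolation=cv2.INTER_CUBIC))
E
```

```text
t 25.9 pos [0.4606 0.2589 0.2161] jawyaw -55.16 down [ 0.003  0.001 -1.   ] w 0.0869 F [ 0.  -1.  -0.6] q [ 0.18  0.22 -0.88  1.69  0.17  1.31 -1.69]
```

View pics/w18c.png

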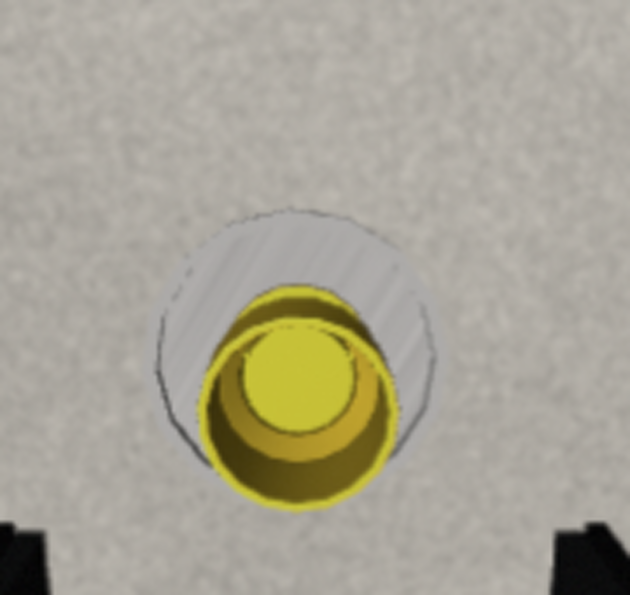

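View pics/s18c.png

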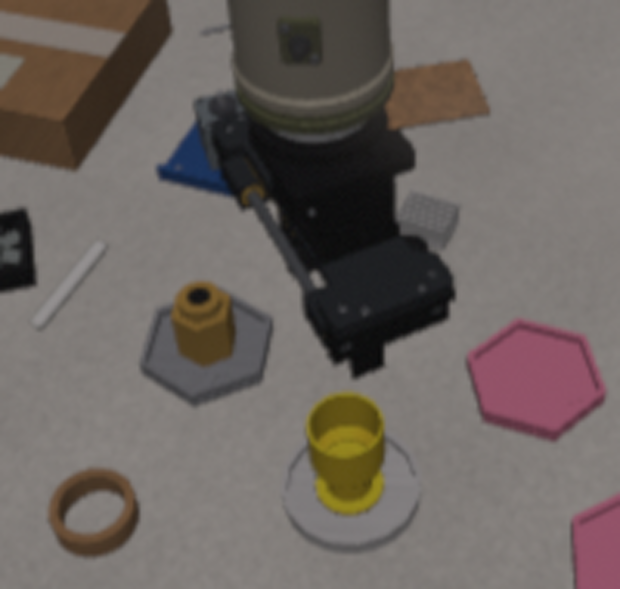

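```bash
python3 - <<'E'
from h import *
c,wr=ld("w18")
g=lambda L,z:np.array([wpix(c,*wr,170+x/3.5-.35,70+y/3.5-.35,z)[:2] for x,y in L])
print("hop",g([(200,415),(399,415),(299,318),(299,511)],.093).mean(0))
# dish inner wall/rim outline: fit circle on plane
P=g([(157,350),(435,350),(297,209),(190,265),(403,262),(168,410),(424,410),(205,463),(392,460)],.012)
A=np.c_[2*P,np.ones(len(P))];s=np.linalg.lstsq(A,(P**2).sum(1),rcond=None)[0];print("dish",s[:2],np.sqrt(s[2]+s[:2]@s[:2]))
E
```

```text
hop [0.45806152 0.25663496]
dish [0.45787706 0.25773714] 0.0512827336625501
```

View pics/t18.png

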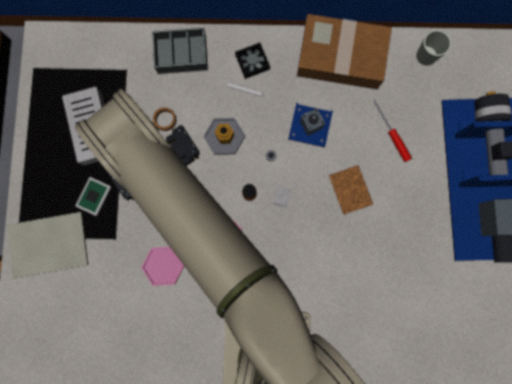

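The top view shows the die on the grey tray (224,133), the gearbox on the blue plate (313,121), the mat empty (351,190), and the jar, heat sink and tape where they started. All offsets are under about 3 mm, so I'm handing in.

```bash
python3 - <<'E'
from h import *
print(r.close_job()); 
E
```

```text
the job is handed in; nothing more can be done
None
```

The swap is done and handed in at about 26 s of the 104 s limit; the hand-in gives no verdict.

I parked the hopper on the cork mat, about 4 mm from its centre. Then I moved the gearbox to the rail plate, the die to the grey six-sided tray, and the hopper from the mat to the round dish.

| Part | Stand | Offset from centre (limit 15 mm) |
|---|---|---|
| Gearbox | Rail plate | about 2 mm |
| Die | Grey six-sided tray | about 2.5 mm |
| Hopper | Round dish | about 1 mm |

- **Final state:** Each part looked upright in the wrist view taken after it was released. At hand-in the gripper was open and about 0.2 m above the table, touching nothing. The jar, heat sink and tape roll were where they started, going by the last top view.
- **Disagreements:**
  - The first hand-picked measurements from the side camera differed from the top camera by up to about 17 mm in y. I relied on the wrist camera for every grasp.
  - Position readings varied by a few millimetres.
  - On the second grasp of the hopper the fingers closed to 55 mm instead of 58 mm. It was still held upright and landed centred.

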